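# Put together a wooden tea-light lantern

## Robot

A 7-joint arm with a two-finger parallel gripper is mounted at the origin on the work surface. World frame = base frame: x ahead of the robot, y to its left, z up, the work surface at z = 0. Lengths are in m, angles in degrees, forces in N, time in s.
With the tool pointing down it reaches from about 0.425 to 0.875 m from the base axis. Payload 4.7 kg.
Tool frame: the origin (TCP) lies on the centre line of the jaws, within the pads' length; the fingertips stand 14 mm ahead of it and the grasp point (between the pads) lies 5 mm behind it; z points along the fingers, y is the line along which they close (so a half turn about z gives the same grasp; the last joint's range is limited). The gripper opens to 87 mm and grips with 3 to 60 N. Pads are 19 mm wide; open, the fingers measure 117 mm over their backs; the gripper's body (75 mm by 190 mm) begins 51 mm behind the grasp point.
Start: joints at [75.464, 18.392, -4.016, 83.108, 1.295, 78.541, -3.26], TCP at [0.172, -0.627, 0.237] pointing down, gripper open.
Joint ranges: [-163.93, 163.93], [-17.29, 119.83], [-79.2, 71.16], [3.27, 140.29], [-89.18, 269.18], [5.43, 117.66], [-154.24, 154.24]. Speed limits (degrees/s): [147.25, 147.25, 180, 180, 180, 180, 180].

## Interface

Orientations are given as [roll, pitch, yaw] about the fixed x, y, z axes, in that order (R = Rz(yaw) Ry(pitch) Rx(roll)).
In Python, from cell import env gives the robot as it stands.
- The arm moves only by the tool jog_arm, never from a script. Its argument "motion" is a list that holds one entry, the list of rows, each a list of 7 numbers: the shift along the tool's x, y, z in units of 0.1 m (1.0 is 0.1 m), then the turn, a rotation vector about the tool's x, y, z in units of 180 degrees (1.0 is 180 degrees), then the closure, from 0 (fully open) to 1 (shut). A call has 1 to 5 rows; each row is the pose to reach, as a shift and turn from the pose commanded when the call began, along the tool's axes at that moment, turning the shorter way round; what a row does not reach only later rows make up. A row lasts 1/10 s, in which the tool goes at most 50 mm and 8.59 degrees, less where a joint would pass 70% of its speed; a pose out of reach is approached as far as the arm can. A call with a number of a shift or a turn outside -1 to 1 is refused whole. A call with a gripper value outside its range is refused whole. The fingers move at their own pace and stop on an object; "grip_force" is the grip in N (left out, the last holds). Time passes only in rows, so rows that repeat a pose let the fingers close. It gives the time, the measured TCP pose, the force, the opening and the grip force at its end, in the units of the state.
- env.get_obs(): the state, without advancing time (a new reading comes with each control period).
- env.read_camera(name): name is "scene" or "top" or "wrist"; returns (picture, depth): 420x560x3 uint8, red, green, blue; 420x560 float32, m along the optical axis (not along the pixel's ray), 0 where there is no reading.
- env.camera_info(name): a dict with "camera_matrix" (3x3 intrinsics, pixels), "k1" (the pictures are not rectified: a ray, as slopes to the right and down, at radius r is drawn at 1 + k1 r^2 times it, then the intrinsics apply), "origin" and "orientation" of the camera in the world; the wrist camera has in their place "mount" (4x4, takes a point from camera to tool coordinates, whose origin is the TCP and whose axes are the flange's). Camera axes: x right, y down, z forward; pixel columns grow to the right and rows downward; lengths in m; the calibration is good to about 2 mm. A picture is of the moment at which its call begins: read the wrist's pose just before it. camera_info takes no time and is no camera call.
- env.sign_off(): hands the job in; it is judged then, once.
The state is a dict: "time_s": time; "qpos": joint angles; "joint_velocities": joint speeds; "effort": joint torques, N m; "tool_pos": TCP position; "tool_rot": TCP orientation; "force": force on the tool from outside, world axes, zero at the start; "wrist_torque": the same for the moment, N m; "grip_width": finger opening in m; "grasp_force": force on a finger pad.
Only numpy, scipy, OpenCV 4.12 (cv2) and the standard library are available. Lean on these libraries where they do the work, as an engineer would, in place of code of your own. Each camera call takes 0.05 s, during which the arm holds its last target. There are 200 camera calls.

## Task

Put the little wooden house lantern together on the round stand, not on the square block: first the base board flat in the middle of the stand, then the tea light upright in the middle of the base board, then the open frame on the base board around the tea light, and last the roof on the frame. Centre each part on the one below, with the long sides of base, frame and roof parallel, and let go of each part before you take the next. Leave the tape measure and the glue bottle where they stand.

Things in the scene. Friction and masses are not known exactly. Their poses are not given: they have to be found in the camera images.
- lantern_base: Base board of a small wooden house-shaped tea-light lantern: a flat pale-wood board, 118 (x) by 68 (y) by 20 (z) mm, with a thin burnt border line on top. Loose, lies flat on the bench, about 0.11 kg. Origin: centre of the underside; x along the long side, z up. Grip it across its 68 mm width.
- tealight: LED tea light: a white round puck 37 mm in diameter and 20 mm high, with a small flame-shaped tip (10 mm across, 10 mm high) in the middle of its top. Loose, stands upright, about 0.025 kg. Origin: centre of the underside, z up.
- lantern_frame: Middle of the lantern, an oblong pale-wood frame, open at top and bottom, with windows in its walls. Outside 88 (x) by 62 (y) by 58 (z) mm, walls 6 mm, inner opening 76 by 50 mm. Each long wall has a solid middle panel 30 mm wide: grip there, across the 62 mm. Loose, upright, about 0.10 kg. Origin: centre of the underside; x along the long side, z up.
- lantern_roof: Gabled lantern roof: mid-brown slopes on a flat pale plate of 108 (x) by 78 (y) by 8 mm, flat underside. On the ridge a pale grip bar, 90 mm long (x), 14 mm wide (y), top 56 mm above the underside; grip it across its 14 mm (slopes end 33 mm above the underside). Loose, about 0.16 kg. Origin: centre of the underside; x along the ridge, z up.
- turntable: Round dark-wood assembly stand, 170 mm in diameter, 30 mm high, flat top, fixed to the bench (it does not turn). Origin: centre of the underside, z up; its top is 30 mm above the origin.
- square_block: Square dark-wood bench block, 140 by 140 by 30 mm, fixed to the bench; not used in this job. Origin: centre of the underside, z up.
- tape_measure: Black pocket tape measure with yellow discs on its sides, 66 (x) by 36 (y) by 58 (z) mm, standing loose on the bench; a bystander. Origin: centre of the underside, z up.
- glue_bottle: White glue bottle with an orange cap, 56 mm in diameter, 150 mm high, standing loose beyond the stands; a bystander. Origin: centre of the underside, z up.
Mind the look-alikes: they are no part of the job. There is more than one size of the lantern_base; the one meant has the size given above.

How it is judged:
By the outcome, as a careful person would: the job done as asked, in the order asked, and still so for the second after the job is handed in, with the robot touching nothing.
It also fails if it takes over 99 s, if anything falls off the work surface, if the arm or the gripper's body presses on something with over 40 N, if the wrist force passes 120 N, or if a joint passes its speed limit or range.

## Working session

There is one attempt and no reset: what is moved stays moved. The work goes in short steps, Python scripts to look and compute and a tool call to move; the robot and the scene stay as the last step left them, time stands still between calls to the robot, and variables do not carry over. Pictures are saved under pics/ and viewed, at most 15 in all, crops included, and the job is handed in when it is done.

Besides the shell and the picture viewer there is one more tool, called after "Request:" as name([rows], argument=value, ...), one row to a line, values as JSON. jog_arm: Moves the arm, as the interface text tells. Shifts and turns lie within -1 to 1; 1 stands for 0.1 m of shift or 180 degrees of turn. Its arguments: {"type":"object","properties":{"motion":{"type":"array","items":{"type":"array","items":{"type":"array","items":{"type":"number"}}}},"grip_force":{"type":"number"}},"required":["motion"]}

```bash
ls; mkdir -p pics; cat > h.py <<'E'
import numpy as np, cv2
from cell import env
from scipy.spatial.transform import Rotation as R
def pose():
    o=env.get_obs(); return np.array(o["tool_pos"]),R.from_euler('xyz',o["tool_rot"],degrees=True).as_matrix(),o
def cam(name):
    i=env.camera_info(name); K=np.array(i["camera_matrix"])
    if name=="wrist":
        p,Rm,_=pose(); M=np.array(i["mount"]); T=np.eye(4); T[:3,:3]=Rm; T[:3,3]=p; T=T@M
        return K,i["k1"],T[:3,3],T[:3,:3]
    o=np.array(i["orientation"]); Rm=o if o.shape==(3,3) else R.from_euler('xyz',o,degrees=True).as_matrix()
    return K,i["k1"],np.array(i["origin"]),Rm
def rays(c,px):
    K,k1,o,Rm=c; D=np.array([k1,0,0,0,0.])
    u=cv2.undistortPoints(np.array(px,float).reshape(-1,1,2),K,D).reshape(-1,2)
    return o,np.c_[u,np.ones(len(u))]@Rm.T
def onplane(c,px,z):
    o,d=rays(c,px); return o+d*((z-o[2])/d[:,2])[:,None]
def cloud(c,dep):
    h,w=dep.shape; v,u=np.mgrid[:h,:w]; o,d=rays(c,np.c_[u.ravel(),v.ravel()])
    return (o+d*dep.reshape(-1,1)).reshape(h,w,3)
def shot(name,fn=None):
    c=cam(name); im,dep=env.read_camera(name)
    if fn: cv2.imwrite('pics/'+fn,im[:,:,::-1])
    return c,im,dep
E
python3 - <<'E'
from h import *
for n in("top","scene","wrist"):
    c,im,d=shot(n,n+"0.png"); np.savez('pics/'+n+'0.npz',im=im,d=d); print(n,c[0].round(1).tolist(),c[1],c[2].round(3),c[3].round(3).tolist())
print(env.get_obs())
E
```

```text
pics
top [[530.1, 0.0, 273.5], [0.0, 530.1, 203.0], [0.0, 0.0, 1.0]] -0.1828429843272006 [ 0.359 -0.102  1.651] [[0.008, -0.995, 0.099], [-1.0, -0.006, 0.017], [-0.017, -0.099, -0.995]]
scene [[384.7, 0.0, 283.6], [0.0, 384.7, 210.1], [0.0, 0.0, 1.0]] -0.06432906092807435 [ 0.94  -0.731  0.586] [[0.843, 0.303, -0.445], [0.537, -0.502, 0.678], [-0.018, -0.81, -0.586]]
wrist [[341.6, 0.0, 283.6], [0.0, 341.6, 204.9], [0.0, 0.0, 1.0]] -0.011511951539464774 [ 0.246 -0.605  0.384] [[0.263, -0.926, -0.269], [-0.965, -0.253, -0.072], [-0.001, 0.278, -0.96]]
{'time_s': 0.15, 'qpos': array([75.46458093, 18.43016503, -4.01615727, 83.16058114,  1.29680689,
       78.53904189, -3.25963199]), 'joint_velocities': array([-0.02442594, -0.15302548, -0.0270354 , -0.22063267,  0.08716804,
       -0.02294451,  0.01494212]), 'effort': array([ 6.01763022e-04, -4.91798544e+01, -4.04336387e-01, -3.12873995e+01,
       -6.39688969e-02,  4.05501702e-02,  9.96529639e-05]), 'tool_pos': array([ 0.17183693, -0.62645995,  0.23568786]), 'tool_rot': array([-1.79915532e+02,  6.60937972e-03,  1.53461781e+01]), 'force': array([-0.1040625 , -0.06088599, -0.49051348]), 'wrist_torque': array([0.01450308, 0.05208263, 0.04428393]), 'grasp_force': 0.0, 'grip_width': 0.08726920896476907}
```

View pics/top0.png

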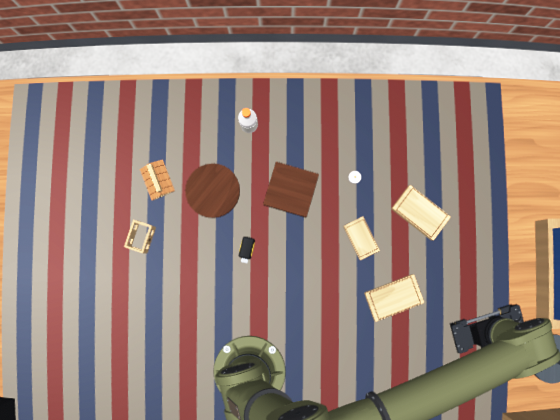

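View pics/scene0.png

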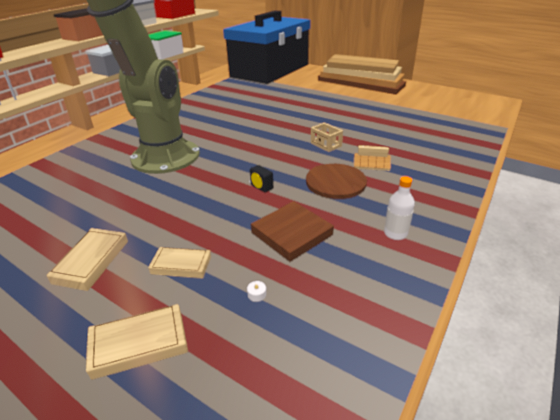

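The top view shows three pale boards at (421,212), (361,238) and (394,298), which are the lantern_base candidates. The round stand is at (213,190) and the square block at (291,190). The tea light is at (355,177), frame (140,236), roof (157,180), tape measure (246,248) and bottle (248,119). The scene view matches this. Next I measure the sizes.

```bash
cat >> h.py <<'E'
def rect(pts):  # world xy pts -> centre, (long,short) mm, yaw deg of long side mod 180
    (cx,cy),(w,h),a=cv2.minAreaRect((np.array(pts)[:,:2]*1000).astype(np.float32))
    if w<h: w,h,a=h,w,a+90
    return np.r_[cx,cy].round(1),np.r_[w,h].round(1),round((a+90)%180-90,1)
def blobs(mask,amin=60):
    cs,_=cv2.findContours(mask.astype(np.uint8),cv2.RETR_EXTERNAL,cv2.CHAIN_APPROX_NONE)
    return [k.reshape(-1,2) for k in cs if cv2.contourArea(k)>amin]
E
python3 - <<'E'
from h import *
for n in("top","scene"):
    z=np.load(f'pics/{n}0.npz'); im,d=z['im'],z['d']; c=cam(n); P=cloud(c,d)
    hsv=cv2.cvtColor(im,cv2.COLOR_RGB2HSV)
    H,S,V=[hsv[...,i].astype(int) for i in range(3)]
    table=(P[...,0]>0.2)&(P[...,0]<0.95)&(abs(P[...,1])<0.8)&(P[...,2]<0.2)
    wood=(H>8)&(H<30)&(S>60)&(V>120)&table
    dark=(((H<12)|(H>172))&(S>90)&(V<110)&(P[...,2]>0.018)&table)
    white=(S<40)&(V>170)&table
    for nm,m,hh in(("wood",wood,0.02),("dark",dark,0.03),("white",white,0.02)):
        m=cv2.morphologyEx(m.astype(np.uint8),cv2.MORPH_CLOSE,np.ones((3,3)))
        for k in blobs(m):
            q=np.zeros(m.shape,np.uint8); cv2.drawContours(q,[k.reshape(-1,1,2)],-1,1,-1)
            zz=P[...,2][(q>0)&(d>0)]
            print(n,nm,k.mean(0).round(),rect(onplane(c,k,hh)),'z',np.percentile(zz,[10,50,90]).round(3))
    print(n,'cloth z',np.median(P[...,2][table&(P[...,2]<.012)]))
E
```

```text
top wood [397. 296.] (array([ 232.9, -446.8]), array([166.8, 100.2]), -69.7) z [0.022 0.028 0.033]
top wood [139. 236.] (array([412.9, 345.1]), array([93. , 78.5]), -17.3) z [-0.002  0.013  0.058]
top wood [361. 238.] (array([ 414. , -344.8]), array([119.9,  69.7]), 26.5) z [0.014 0.02  0.026]
top wood [286. 208.] (array([ 511.3, -112.4]), array([138.9,  21.7]), 74.3) z [0.025 0.03  0.035]
top wood [216. 205.] (array([512.5, 102.7]), array([116.6,  33.9]), -47.6) z [0.025 0.03  0.035]
top wood [420. 212.] (array([ 494.7, -534.1]), array([168. , 100.2]), 52.3) z [0.021 0.028 0.033]
top wood [211. 187.] (array([565.1, 120.8]), array([160.6,  26. ]), -40.6) z [0.025 0.03  0.035]
top wood [290. 183.] (array([ 583.3, -132.2]), array([155. ,  90.9]), 65.3) z [0.024 0.03  0.035]
top wood [157. 179.] (array([595.7, 295.7]), array([115.6,  82.6]), 23.4) z [0.01  0.021 0.054]
top wood [246. 112.] (array([810.6,  15.5]), array([32.9, 25.4]), 0.8) z [0.136 0.148 0.153]
top wood [259.  77.] (array([924. ,  -4.2]), array([1581.1,   35.9]), -89.9) z [-0.005  0.     0.006]
top dark [229. 203.] (arra
[... 2522 characters left out ...]
7, 361.9]), array([222.9, 124.9]), -62.8) z [0.001 0.032 0.057]
scene dark [292. 240.] (array([ 591.9, -176.4]), array([192.1, 104.6]), 27.8) z [0.019 0.024 0.029]
scene dark [334. 192.] (array([581.8,  59.1]), array([162. ,  77.7]), 19.9) z [0.019 0.025 0.029]
scene white [367. 399.] (array([ 881.8, -424.1]), array([94.5, 50.7]), 0.1) z [-0.001  0.001  0.002]
scene white [395. 354.] (array([ 882.4, -317.3]), array([92.5, 49.5]), -0.1) z [-0.001  0.001  0.002]
scene white [256. 290.] (array([ 608.6, -328.7]), array([52.9, 37.5]), -53.2) z [0.005 0.02  0.022]
scene white [399. 214.] (array([762.3,  71.7]), array([225. ,  62.4]), -75.7) z [0.014 0.079 0.113]
scene cloth z 0.0008626679595372666
```

```bash
cat >> h.py <<'E'
def delta(xyz,yaw):  # from current pose to target, in tool axes and move units
    p,Rm,o=pose(); T=R.from_euler('xyz',[180,0,yaw],degrees=True).as_matrix()
    print('shift',(Rm.T@(np.array(xyz)-p)/0.1).round(3),'turn',(R.from_matrix(Rm.T@T).as_rotvec()/np.pi).round(4),'t',round(o['time_s'],2))
def fitcircle(p):
    A=np.c_[2*p[:,0],2*p[:,1],np.ones(len(p))]; s=np.linalg.lstsq(A,(p[:,:2]**2).sum(1),rcond=None)[0]
    return s[:2],np.sqrt(s[2]+s[0]**2+s[1]**2)
E
python3 - <<'E'
from h import *
z=np.load('pics/top0.npz'); im,d=z['im'],z['d']; c=cam("top"); P=cloud(c,d)
cr=cv2.resize(im[160:330,320:470],None,fx=3.5,fy=3.5,interpolation=cv2.INTER_CUBIC); cv2.imwrite('pics/crop0.png',cr[:,:,::-1])
hsv=cv2.cvtColor(im,cv2.COLOR_RGB2HSV); H,S,V=[hsv[...,i].astype(int) for i in range(3)]
zz=cv2.medianBlur(P[...,2].astype(np.float32),5)
m=(zz>0.018)&(P[...,0]>.4)&(P[...,0]<.68)&(P[...,1]>-.0)&(P[...,1]<.22)
k=max(blobs(m),key=len); k=cv2.convexHull(k.astype(np.int32)).reshape(-1,2); q=onplane(c,k,.03); print('stand',fitcircle(q),cv2.minEnclosingCircle(q[:,:2].astype(np.float32)))
p,Rm,o=pose(); print(env.camera_info("wrist")["mount"])
delta([.414,-.345,.2],26.5)
E
```

```text
stand (array([0.55893347, 0.11703933]), np.float64(0.08455666568016255)) ((0.5578497648239136, 0.11718159168958664), 0.08579379320144653)
[[-1.24637111e-03 -9.60509484e-01 -2.78244455e-01  7.71861786e-02]
 [ 9.99999184e-01 -1.27496723e-03 -7.81757588e-05 -1.01478220e-03]
 [-2.79664005e-04 -2.78244326e-01  9.60510290e-01 -1.48504875e-01]
 [ 0.00000000e+00  0.00000000e+00  0.00000000e+00  1.00000000e+00]]
shift [ 3.08  -2.073  0.36 ] turn [-0.0005 -0.     -0.062 ] t 0.15
```

View pics/crop0.png

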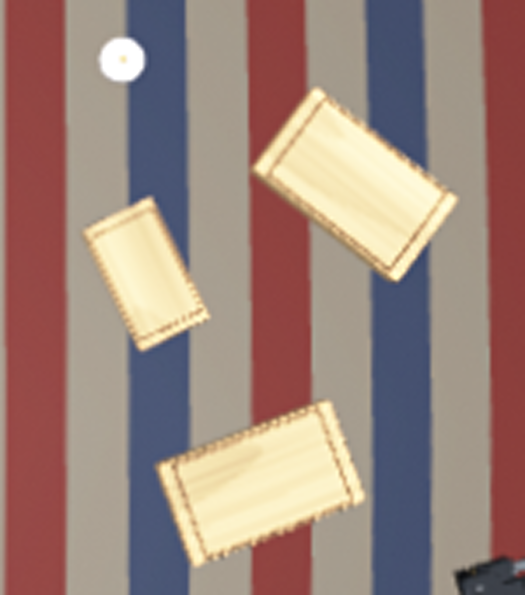

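The candidates for the base are pixels (361,238) at 120x70x20 mm, (421,212) at 168x100x28 and (394,298) at 167x100x28. The crop confirms that the small board at top-image pixel (361,238) is the one to take. I'll move to hover over it.

Request:
jog_arm([
  [[0.77,-0.52,0,0,0,0,0],[0.77,-0.52,0,0,0,0,0],[0.77,-0.52,0,0,0,0,0]],
])

```text
time_s: 0.45
tool_pos: [0.2393, -0.5511, 0.2366]
tool_rot: [-179.9, -0.2, 15.9]
force: [1.1, -0.4, 1.7]
grip_width: 0.087
grasp_force: 0.0
```

Request:
jog_arm([
  [[0.77,-0.52,0,0,0,0,0],[0.77,-0.52,0,0,0,0,0],[0.77,-0.52,0,0,0,0,0]],
])

```text
time_s: 0.75
tool_pos: [0.2989, -0.4804, 0.2368]
tool_rot: [-179.9, -0.2, 15.9]
force: [0.0, -0.1, -0.2]
grip_width: 0.0871
grasp_force: 0.0
```

Request:
jog_arm([
  [[0.77,-0.52,0.2,0,0,0,0],[0.77,-0.52,0.2,0,0,0,0],[0.77,-0.52,0.2,0,0,0,0]],
])

```text
time_s: 1.05
tool_pos: [0.3581, -0.4092, 0.2153]
tool_rot: [-179.8, -0.1, 15.9]
force: [0.4, 0.1, -0.4]
grip_width: 0.0869
grasp_force: 0.0
```

Request:
jog_arm([
  [[0.77,-0.51,0.16,0,0,-0.062,0],[0.77,-0.51,0.16,0,0,-0.062,0],[0.77,-0.51,0.16,0,0,-0.062,0],[0.77,-0.51,0.16,0,0,-0.062,0]],
])

```text
time_s: 1.45
tool_pos: [0.4143, -0.3457, 0.2003]
tool_rot: [-180.0, 0.0, 26.6]
force: [-1.9, -0.5, -0.8]
grip_width: 0.0869
grasp_force: 0.0
```

```bash
cat >> h.py <<'E'
def tri(c1,p1,c2,p2):
    o1,d1=rays(c1,[p1]); o2,d2=rays(c2,[p2]); A=np.c_[d1[0],-d2[0]]
    s=np.linalg.lstsq(A,o2-o1,rcond=None)[0]; return (o1+d1[0]*s[0]+o2+d2[0]*s[1])/2
def boxc(k):  # intersection of diagonals of image quad
    b=cv2.boxPoints(cv2.minAreaRect(k.astype(np.float32))); return b.mean(0)
def woodmask(im):
    h=cv2.cvtColor(im,cv2.COLOR_RGB2HSV).astype(int); return (h[...,0]>8)&(h[...,0]<30)&(h[...,1]>55)&(h[...,2]>110)
def near(im,c,d,xy,zlo,zhi,r=.09,extra=None):
    P=cloud(c,cv2.medianBlur(d,5)); m=(np.hypot(P[...,0]-xy[0],P[...,1]-xy[1])<r)&(P[...,2]>zlo)&(P[...,2]<zhi)
    if extra is not None: m&=extra
    return m,P
E
python3 - <<'E'
from h import *
c,im,d=shot("wrist","w1.png")
p,_,o=pose(); print(p.round(4),o['tool_rot'])
m,P=near(im,c,d,(.414,-.345),.012,.04,extra=woodmask(im))
k=max(blobs(m),key=len); z=np.median(P[...,2][m]); r=rect(onplane(c,k,z)); print('depth z',z,r)
zt=np.load('pics/top0.npz'); ct=cam("top"); mt,_=near(zt['im'],ct,zt['d'],(.414,-.345),-.02,.04,extra=woodmask(zt['im']))
kt=max(blobs(mt),key=len); print('tri',tri(c,boxc(k),ct,boxc(kt)).round(4), rect(onplane(ct,kt,.02)))
m2=m.astype(np.uint8)*255; cv2.drawContours(im,[k.reshape(-1,1,2)],-1,(255,0,0),1); cv2.imwrite('pics/w1m.png',im[:,:,::-1])
x,y=r[0]/1000; delta([x,y,.06],r[2])
E
```

```text
[ 0.4134 -0.3469  0.2004] [1.79986476e+02 6.31794682e-02 2.64543207e+01]
depth z 0.020188374234054896 (array([ 415.2, -341.6]), array([117.2,  67.6]), 26.1)
tri [ 0.4151 -0.3436  0.0088] (array([ 414.3, -343.9]), array([121.2,  71. ]), 26.5)
shift [ 0.041 -0.04   1.404] turn [0.0001 0.0004 0.002 ] t 1.5
```

View pics/w1m.png

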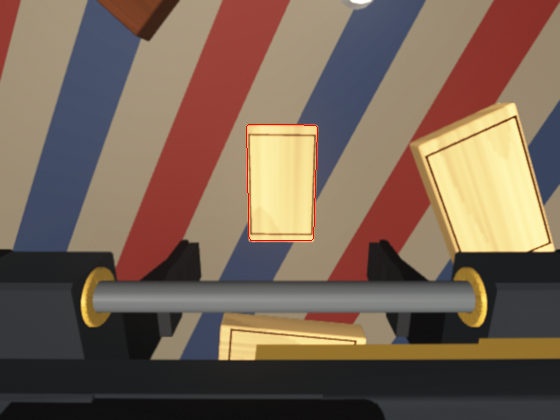

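The contour sits tightly on the small board, centred at (282,183), and measures 117x68 mm with its top at z=0.020. I'll grasp it.

Request:
jog_arm([
  [[0.04,-0.035,0.9,0,0,0.002,0],[0.04,-0.035,0.9,0,0,0.002,0],[0.04,-0.035,0.9,0,0,0.002,0]],
])

```text
time_s: 1.8
tool_pos: [0.4113, -0.3399, 0.1053]
tool_rot: [-179.4, 0.3, 26.0]
force: [-1.2, 0.7, -0.6]
grip_width: 0.0871
grasp_force: 0.0
```

Request:
jog_arm([
  [[0,0,0.5,0,0,0,0],[0,0,0.8,0,0,0,0],[0,0,0.93,0,0,0,0],[0,0,0.93,0,0,0,0]],
])

```text
time_s: 2.2
tool_pos: [0.4154, -0.3418, 0.0174]
tool_rot: [-179.9, 0.1, 26.0]
force: [-0.1, 0.3, 0.1]
grip_width: 0.087
grasp_force: 0.0
```

Request:
jog_arm([
  [[0,0,0,0,0,0,0.4],[0,0,0,0,0,0,0.4],[0,0,0,0,0,0,0.4],[0,0,0,0,0,0,0.4],[0,0,0,0,0,0,0.4]],
], grip_force=25)

```text
time_s: 2.7
tool_pos: [0.4171, -0.3416, 0.0191]
tool_rot: [179.9, -0.0, 26.1]
force: [-0.2, 0.3, 6.3]
grip_width: 0.0679
grasp_force: 25.0
```

Request:
jog_arm([
  [[0,0,-0.5,0,0,0,0.4],[0,0,-1,0,0,0,0.4],[0,0,-1,0,0,0,0.4]],
])

```text
time_s: 3.0
tool_pos: [0.4204, -0.3437, 0.1248]
tool_rot: [179.3, -0.3, 26.2]
force: [0.4, -0.6, 0.1]
grip_width: 0.0681
grasp_force: 25.0
```

Request:
jog_arm([
  [[0.3,-0.3,-0.1,0,0,0,0.4],[0.6,-0.64,-0.3,0,0,0,0.4],[0.82,-0.87,-0.3,0,0,0,0.4],[0.82,-0.87,-0.3,0,0,0,0.4]],
])

```text
time_s: 3.4
tool_pos: [0.4537, -0.221, 0.1482]
tool_rot: [-180.0, -0.1, 26.6]
force: [-0.5, 0.1, -0.8]
grip_width: 0.0676
grasp_force: 25.0
```

Request:
jog_arm([
  [[0.3,-0.3,0,0,0,0,0.4],[0.6,-0.64,0,0,0,0,0.4],[0.82,-0.87,0,0,0,0,0.4],[0.82,-0.87,0,0,0,0,0.4]],
])

```text
time_s: 3.8
tool_pos: [0.4878, -0.107, 0.1473]
tool_rot: [-179.9, -0.1, 26.6]
force: [-0.3, -0.7, -0.6]
grip_width: 0.0676
grasp_force: 25.0
```

Request:
jog_arm([
  [[0.3,-0.3,0,0,0,0,0.4],[0.6,-0.64,0,0,0,0,0.4],[0.82,-0.87,0,0,0,0,0.4],[0.82,-0.87,0,0,0,0,0.4]],
])

```text
time_s: 4.2
tool_pos: [0.5227, 0.0066, 0.1474]
tool_rot: [-179.9, -0.1, 26.5]
force: [0.0, -0.3, -0.5]
grip_width: 0.0676
grasp_force: 25.0
```

```bash
python3 - <<'E'
from h import *
c,im,d=shot("wrist","w2.png")
p,_,o=pose(); print(p.round(4),o['tool_rot'],o['grip_width'])
m,P=near(im,c,d,(.558,.117),.018,.045,r=.115)
k=max(blobs(m),key=len); z=np.median(P[...,2][m])
cv2.drawContours(im,[k.reshape(-1,1,2)],-1,(255,0,0),1); cv2.imwrite('pics/w2m.png',im[:,:,::-1])
q=onplane(c,k,z); print('z',z,fitcircle(q),cv2.minEnclosingCircle(q[:,:2].astype(np.float32)))
E
```

```text
[0.5221 0.0032 0.1471] [-1.79967711e+02  1.83831264e-02  2.63583994e+01] 0.0674967829166415
z 0.030315192495223353 (array([0.557701  , 0.12113325]), np.float64(0.07883668677623824)) ((0.5596189498901367, 0.11941756308078766), 0.08500832319259644)
```

View pics/w2m.png

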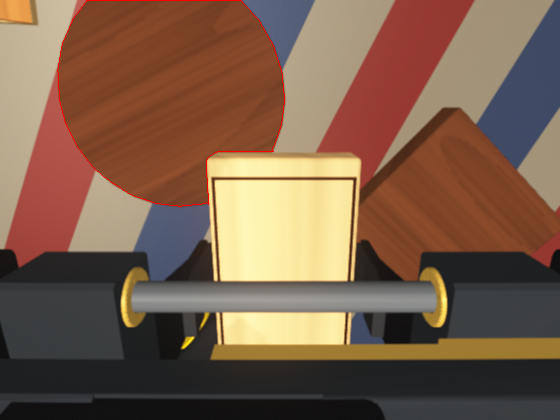

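The stand's top is at upper left, centred near (172,95), with its upper part cut off. The board is held square in the jaws, its far edge at row ~178/155. I'll refit without the clipped pixels and check the board's place in the hand.

```bash
python3 - <<'E'
from h import *
c=cam("wrist"); im=cv2.imread('pics/w2.png')[:,:,::-1]
m=cv2.imread('pics/w2m.png'); red=(m[...,2]>245)&(m[...,1]<10)&(m[...,0]<10)
v,u=np.nonzero(red); s=(v>6)&~((u>200)&(v>145)); q=onplane(c,np.c_[u,v][s],.0303)
print(s.sum(),fitcircle(q))
p,Rm,_=pose()
g=cv2.cvtColor(im,cv2.COLOR_RGB2GRAY); w=woodmask(im)
print('col285',[(r,im[r,285].tolist()) for r in range(146,192,4)])
for px in([(285,153),(285,157),(285,178)]):
    print(px,[(round(zz,3),((onplane(c,[px],zz)[0]-p)@Rm*1000).round(1)) for zz in(p[2]-.017,p[2]+.003)])
E
```

```text
407 (array([0.55957611, 0.11608064]), np.float64(0.08363046043314801))
col285 [(146, [181, 161, 132]), (150, [180, 162, 133]), (154, [172, 135, 83]), (158, [235, 196, 123]), (162, [252, 235, 163]), (166, [252, 236, 165]), (170, [252, 236, 166]), (174, [253, 237, 167]), (178, [102, 63, 35]), (182, [253, 237, 167]), (186, [252, 236, 165]), (190, [252, 236, 165])]
(285, 153) [(np.float64(0.13), array([55.5, -0.1, 17. ])), (np.float64(0.15), array([58.2, -0.2, -3. ]))]
(285, 157) [(np.float64(0.13), array([53.6, -0.1, 17. ])), (np.float64(0.15), array([56.5, -0.2, -3. ]))]
(285, 178) [(np.float64(0.13), array([43.2, -0.1, 17. ])), (np.float64(0.15), array([47.4, -0.2, -3. ]))]
```

Request:
jog_arm([
  [[0.3,-0.3,0,0,0,0,0.4],[0.6,-0.6,0,0,0,0,0.4],[0.85,-0.855,0,0,0,0,0.4],[0.85,-0.855,0.2,0,0,0,0.4],[0.85,-0.855,0.4,0,0,0,0.4]],
])

```text
time_s: 4.75
tool_pos: [0.5614, 0.1148, 0.1069]
tool_rot: [179.9, -0.0, 26.1]
force: [1.0, -0.7, -1.3]
grip_width: 0.068
grasp_force: 25.0
```

Request:
jog_arm([
  [[0,0,0.2,0,0,0,0.4],[0,0,0.4,0,0,0,0.4],[0,0,0.5,0,0,0,0.4],[0,0,0.56,0,0,0,0.4],[0,0,0.56,0,0,0,0.4]],
])

```text
time_s: 5.25
tool_pos: [0.5605, 0.1148, 0.051]
tool_rot: [180.0, 0.1, 26.1]
force: [1.8, 0.1, -0.6]
grip_width: 0.0679
grasp_force: 25.0
```

```bash
python3 - <<'E'
from h import *
for i in range(3):
    env.read_camera("wrist"); p,_,o=pose(); print(p.round(4),o['tool_rot'].round(2),o['force'].round(1),o['grip_width'])
delta([.560,.1174,.047],26.36)
E
```

```text
[0.561  0.1154 0.0518] [179.98  -0.    26.1 ] [ 0.1  0.1 -0.8] 0.06791667213863388
[0.5613 0.1158 0.0522] [ 1.7996e+02 -6.0000e-02  2.6120e+01] [-0.5  1.1 -0.4] 0.06783865892613641
[0.5615 0.116  0.0525] [ 1.7996e+02 -9.0000e-02  2.6130e+01] [-0.   0.7 -1.4] 0.06782102800959716
shift [-0.007 -0.019  0.055] turn [ 0.0002 -0.0005 -0.0013] t 5.4
```

Request:
jog_arm([
  [[-0.007,-0.015,0.02,0,0,0,0.4],[-0.007,-0.015,0.03,0,0,0,0.4],[-0.007,-0.015,0.04,0,0,0,0.4],[-0.007,-0.015,0.045,0,0,0,0.4],[-0.007,-0.015,0.045,0,0,0,0.4]],
])

```text
time_s: 5.9
tool_pos: [0.5596, 0.1175, 0.0491]
tool_rot: [179.9, 0.0, 26.2]
force: [-5.2, -0.4, 12.0]
grip_width: 0.0677
grasp_force: 25.0
```

Request:
jog_arm([
  [[0,0,0,0,0,0,0],[0,0,0,0,0,0,0],[0,0,0,0,0,0,0],[0,0,-0.5,0,0,0,0],[0,0,-1,0,0,0,0]],
])

```text
time_s: 6.4
tool_pos: [0.5579, 0.1168, 0.1464]
tool_rot: [-179.9, 0.2, 26.2]
force: [2.0, -0.3, -0.2]
grip_width: 0.0864
grasp_force: 0.0
```

Request:
jog_arm([
  [[0,0,-0.5,0,0,0,0],[0,0,-0.5,0,0,0,0],[0,0,-0.5,0,0,0,0]],
])

```text
time_s: 6.7
tool_pos: [0.5602, 0.1172, 0.1982]
tool_rot: [179.9, -0.1, 26.1]
force: [-0.1, -0.6, -0.6]
grip_width: 0.0867
grasp_force: 0.0
```

```bash
cat > base.py <<'E'
from h import *
import sys
n=sys.argv[1]; c,im,d=shot("wrist",n+".png"); p,Rm,o=pose(); print(p.round(4),o['tool_rot'].round(2),o['time_s'])
m,P=near(im,c,d,(.56,.117),.041,.065,extra=woodmask(im))
k=max(blobs(m),key=len); z=np.median(P[...,2][m]); print('base z',z,rect(onplane(c,k,z)))
m2,_=near(im,c,d,(.56,.117),.02,.065,r=.12); k2=max(blobs(m2),key=len); q=k2[(k2[:,1]>3)&(k2[:,1]<240)]; print('stand',fitcircle(onplane(c,q,.03)))
cv2.drawContours(im,[k.reshape(-1,1,2),k2.reshape(-1,1,2)],-1,(255,0,0),1); cv2.imwrite('pics/'+n+'m.png',im[:,:,::-1])
E
python3 base.py w3
```

```text
[0.5591 0.1168 0.1965] [1.7998e+02 4.0000e-02 2.6130e+01] 6.75
base z 0.05018869763125322 (array([557.7, 117.6]), array([116.9,  67.6]), 26.1)
stand (array([0.55969735, 0.12035683]), np.float64(0.08386961035911908))
```

View pics/w3m.png

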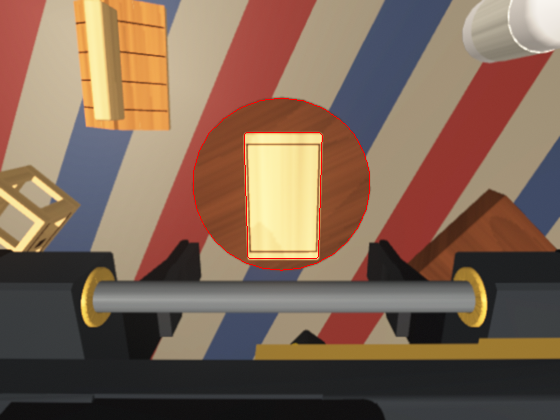

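The base lies centred on the stand at (283,195), with the roof at (125,65) and the frame at (30,210). Next is the tea light.

Request:
jog_arm([
  [[-0.18,0.45,0,0,0,0,0],[-0.3,0.8,0,0,0,0,0],[-0.38,1.0,0,0,0,0,0],[-0.38,1.0,0,0,0,0,0]],
])

```text
time_s: 7.15
tool_pos: [0.5683, 0.0054, 0.1943]
tool_rot: [-180.0, 0.3, 25.7]
force: [-0.1, -0.4, -0.3]
grip_width: 0.0872
grasp_force: 0.0
```

Request:
jog_arm([
  [[-0.18,0.45,0,0,0,0,0],[-0.3,0.8,0,0,0,0,0],[-0.38,1.0,0,0,0,0,0],[-0.38,1.0,0,0,0,0,0]],
])

```text
time_s: 7.55
tool_pos: [0.5784, -0.0992, 0.1949]
tool_rot: [-179.9, 0.2, 25.9]
force: [-0.3, 0.2, -0.4]
grip_width: 0.0871
grasp_force: 0.0
```

Request:
jog_arm([
  [[-0.18,0.45,0,0,0,0,0],[-0.3,0.8,0,0,0,0,0],[-0.38,1.0,0,0,0,0,0],[-0.38,1.0,0,0,0,0,0]],
])

```text
time_s: 7.95
tool_pos: [0.5886, -0.2043, 0.1953]
tool_rot: [-179.9, 0.1, 25.9]
force: [1.0, -0.6, 0.5]
grip_width: 0.0867
grasp_force: 0.0
```

Request:
jog_arm([
  [[-0.18,0.45,0,0,0,0,0],[-0.3,0.8,0,0,0,0,0],[-0.38,1.0,0.3,0,0,0,0],[-0.38,1.0,0.3,0,0,0,0],[-0.38,1.0,0.3,0,0,0,0]],
])

```text
time_s: 8.45
tool_pos: [0.5994, -0.3051, 0.1656]
tool_rot: [-179.7, 0.0, 26.3]
force: [-0.0, 1.3, -0.0]
grip_width: 0.0868
grasp_force: 0.0
```

```bash
python3 - <<'E'
from h import *
c,im,d=shot("wrist","w4.png"); p,Rm,o=pose(); print(p.round(4),o['tool_rot'].round(2))
h=cv2.cvtColor(im,cv2.COLOR_RGB2HSV).astype(int); w=(h[...,1]<45)&(h[...,2]>150)
m,P=near(im,c,d,(.606,-.325),.008,.05,r=.05)
k=max(blobs(m),key=len); q=onplane(c,k,.02); print('z pct',np.percentile(P[...,2][m],[20,50,80,98]).round(4),fitcircle(q),rect(q))
m2=m&(P[...,2]>.016); k2=max(blobs(m2),key=len); q=onplane(c,k2,.02); r=fitcircle(q); print(r)
zt=np.load('pics/top0.npz'); ct=cam("top"); mt,_=near(zt['im'],ct,zt['d'],(.606,-.325),.004,.05,r=.05)
kt=max(blobs(mt),key=len); print('tri',tri(c,k2.mean(0),ct,kt.mean(0)))
m3=m&(P[...,2]>.024); print('tip',cloud(c,d)[m3].mean(0) if m3.any() else None)
cv2.drawContours(im,[k.reshape(-1,1,2),k2.reshape(-1,1,2)],-1,(255,0,0),1); cv2.imwrite('pics/w4m.png',im[:,:,::-1])
delta([*r[0],.018],26.1)
E
```

```text
[ 0.6003 -0.3047  0.167 ] [-1.7986e+02 -7.0000e-02  2.6380e+01]
z pct [0.0199 0.0202 0.0204 0.0276] (array([ 0.60615303, -0.32153921]), np.float64(0.018349782135886034)) (array([ 606. , -321.5]), array([36.9, 36.4]), 72.1)
(array([ 0.60551661, -0.32203812]), np.float64(0.017872328265146457))
tri [ 0.60316591 -0.32600317  0.0070462 ]
tip [ 0.60568861 -0.32206018  0.02724168]
shift [-0.032  0.182  1.489] turn [-0.0008 -0.0004  0.0016] t 8.5
```

View pics/w4m.png

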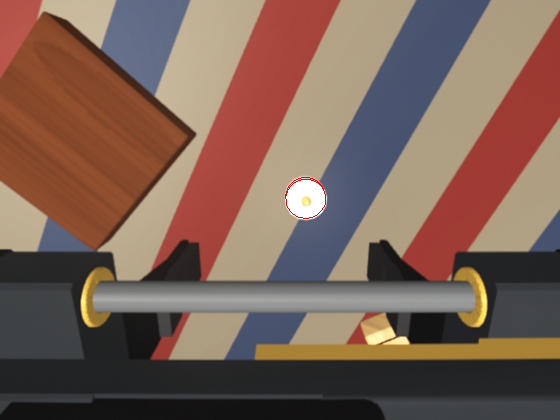

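The tea light is at (305,198), centre (0.606,-0.322), top at z=0.020. I'll grasp it.

Request:
jog_arm([
  [[-0.03,0.18,0.5,0,0,0,0],[-0.03,0.18,0.9,0,0,0,0],[-0.03,0.18,0.9,0,0,0,0]],
])

```text
time_s: 8.8
tool_pos: [0.6013, -0.3222, 0.0716]
tool_rot: [-179.5, 0.3, 26.3]
force: [-0.8, 1.1, -1.2]
grip_width: 0.087
grasp_force: 0.0
```

Request:
jog_arm([
  [[0,0,0.3,0,0,0,0],[0,0,0.5,0,0,0,0],[0,0,0.58,0,0,0,0],[0,0,0.59,0,0,0,0],[0,0,0.59,0,0,0,0]],
])

```text
time_s: 9.3
tool_pos: [0.606, -0.326, 0.0204]
tool_rot: [179.9, -0.1, 26.2]
force: [-0.2, 0.0, -1.0]
grip_width: 0.0867
grasp_force: 0.0
```

Request:
jog_arm([
  [[0,0,0,0,0,0,0.4],[0,0,0,0,0,0,0.5],[0,0,0,0,0,0,0.7],[0,0,0,0,0,0,0.7],[0,0,0,0,0,0,0.7]],
], grip_force=10)

```text
time_s: 9.8
tool_pos: [0.6044, -0.3265, 0.0181]
tool_rot: [180.0, 0.0, 26.1]
force: [0.8, -0.1, 0.8]
grip_width: 0.0552
grasp_force: 0.0
```

Request:
jog_arm([
  [[0,0,0,0,0,0,0.7],[0,0,0,0,0,0,0.7],[0,0,-0.3,0,0,0,0.7],[0,0,-0.7,0,0,0,0.7],[0,0,-1,0,0,0,0.7]],
])

```text
time_s: 10.3
tool_pos: [0.6049, -0.3265, 0.12]
tool_rot: [179.9, -0.0, 26.2]
force: [0.7, 0.0, 0.4]
grip_width: 0.0363
grasp_force: 10.0
```

```bash
python3 - <<'E'
from h import *
for i in range(2): env.read_camera("wrist")
p,_,o=pose(); print(p.round(4),o['tool_rot'].round(2),o['grip_width'],o['grasp_force'])
delta([.5585,.1175,.12],26.1)
E
```

```text
[ 0.6077 -0.3276  0.124 ] [179.55  -0.32  26.14] 0.03668174613990628 9.997750500915572
shift [ 1.519 -4.213  0.015] turn [ 0.0025 -0.0018  0.0002] t 10.4
```

```bash
python3 - <<'E'
from h import *
c,im,d=shot("wrist","w5.png"); p,Rm,o=pose(); P=(cloud(c,d)-p)@Rm
h=cv2.cvtColor(im,cv2.COLOR_RGB2HSV).astype(int); w=(h[...,1]<60)&(h[...,2]>150)&(abs(P[...,1])<.03)&(P[...,2]<.04)&(P[...,2]>-.03)&(P[...,0]>-.05)
print((P[w]*1000).mean(0),np.percentile(P[w],[5,50,95],axis=0)*1000)
cv2.imwrite('pics/w5c.png',im[120:400,150:420,::-1].repeat(2,0).repeat(2,1))
c,im,d=shot("scene","s5.png"); K,k1,o_,Rs=c
u=cv2.projectPoints(p.reshape(1,3),cv2.Rodrigues(Rs.T)[0],-Rs.T@o_,K,np.array([k1,0,0,0,0.]))[0].ravel().astype(int); print(u)
y,x=max(u[1]-70,0),max(u[0]-80,0); cv2.imwrite('pics/s5c.png',cv2.resize(im[y:y+140,x:x+160,::-1],None,fx=4,fy=4))
E
```

```text
[11.75468628  0.20966428 -1.51790964] [[ -0.64319646 -15.16919397  -4.52238077]
 [ 12.34526979   0.4692144   -3.29739042]
 [ 22.10782839  15.5164291   10.40150514]]
[252 250]
```

View pics/s5c.png

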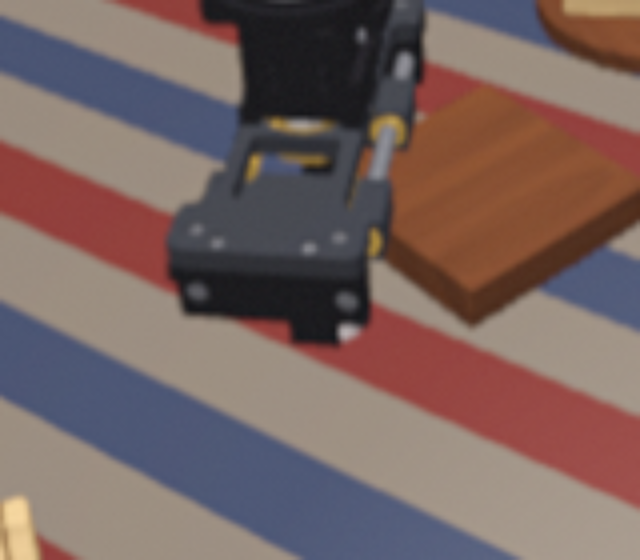

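The jaws hold the tea light at the puck (36.7 mm), about 3 mm forward of the TCP, with its top at the expected height. I'll carry it to the stand.

Request:
jog_arm([
  [[0.15,-0.42,0,0,0,0,0.7],[0.3,-0.84,0,0,0,0,0.7],[0.3,-0.84,0,0,0,0,0.7]],
])

```text
time_s: 10.8
tool_pos: [0.5939, -0.228, 0.1163]
tool_rot: [-179.6, -0.0, 26.7]
force: [0.9, 0.8, 1.5]
grip_width: 0.036
grasp_force: 10.0
```

Request:
jog_arm([
  [[0.15,-0.42,0,0,0,0,0.7],[0.3,-0.84,0,0,0,0,0.7],[0.3,-0.84,0,0,0,0,0.7]],
])

```text
time_s: 11.1
tool_pos: [0.5833, -0.1399, 0.1166]
tool_rot: [-179.7, 0.0, 26.8]
force: [0.1, -0.0, 0.7]
grip_width: 0.0364
grasp_force: 10.0
```

Request:
jog_arm([
  [[0.15,-0.42,0,0,0,0,0.7],[0.3,-0.84,0,0,0,0,0.7],[0.3,-0.84,0,0,0,0,0.7]],
])

```text
time_s: 11.4
tool_pos: [0.5727, -0.0518, 0.1169]
tool_rot: [-179.7, 0.0, 26.8]
force: [0.5, -0.1, -0.9]
grip_width: 0.0362
grasp_force: 10.0
```

Request:
jog_arm([
  [[0.15,-0.42,0,0,0,0,0.7],[0.3,-0.84,0,0,0,0,0.7],[0.3,-0.84,0,0,0,0,0.7]],
])

```text
time_s: 11.7
tool_pos: [0.5621, 0.0364, 0.1172]
tool_rot: [-179.7, 0.0, 26.8]
force: [-0.2, 0.0, -0.4]
grip_width: 0.0365
grasp_force: 10.0
```

Request:
jog_arm([
  [[0.15,-0.42,0,0,0,0,0.7],[0.3,-0.84,0.3,0,0,0,0.7],[0.3,-0.84,0.3,0,0,0,0.7],[0.3,-0.84,0.3,0,0,0,0.7]],
])

```text
time_s: 12.1
tool_pos: [0.5521, 0.1179, 0.086]
tool_rot: [-179.9, 0.2, 26.4]
force: [0.2, -0.7, -0.6]
grip_width: 0.0366
grasp_force: 10.0
```

```bash
python3 - <<'E'
from h import *
for i in range(3):
    c,im,d=shot("wrist",f"w6.png"); p,Rm,o=pose(); print(p.round(4),o['tool_rot'].round(2))
P=(cloud(c,d)-p)@Rm; W=cloud(c,cv2.medianBlur(d,5))
w=(abs(P[...,1])<.013)&(P[...,2]<0)&(P[...,2]>-.008)&(P[...,0]>.001)&(P[...,0]<.03)&(im.min(2)>150)
A=np.c_[P[w][:,:2],np.ones(w.sum())]; s=np.linalg.lstsq(A,P[w][:,2],rcond=None)[0]; print('tilt deg',np.degrees(s[:2]),'top at tool z',s[2],'front x',np.percentile(P[w][:,0],99.5))
m=woodmask(im)&(W[...,2]>.04)&(W[...,2]<.06)&(np.hypot(W[...,0]-.56,W[...,1]-.117)<.09)
q=(onplane(c,np.argwhere(m)[:,::-1],.05)-p)@Rm*1000; print('base visible in tool: xmax',np.percentile(q[:,0],99.7),'y',np.percentile(q[:,1],[.3,99.7]))
delta([.555,.116,.048+.003],26.1)
E
```

```text
[0.5533 0.1161 0.0868] [-1.7997e+02  1.5000e-01  2.6210e+01]
[0.554  0.1153 0.0874] [1.7998e+02 9.0000e-02 2.6100e+01]
[0.5545 0.1148 0.0878] [1.7996e+02 4.0000e-02 2.6020e+01]
tilt deg [1.69924078 0.26828648] top at tool z -0.0010270250940562107 front x 0.020550151176998845
base visible in tool: xmax 62.73691218718784 y [-34.71408564  32.27136742]
shift [ 0.01  -0.009  0.368] turn [ 0.0002  0.0002 -0.0004] t 12.25
```

View pics/w6.png

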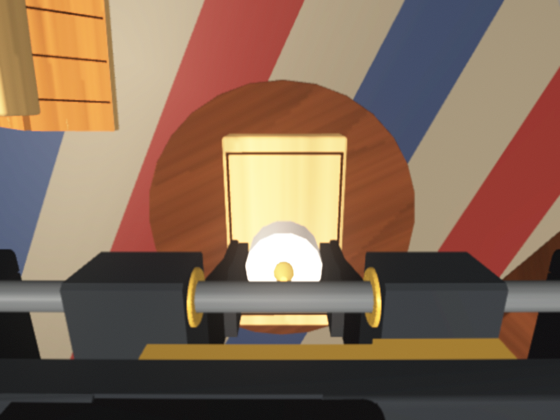

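The tea light hangs upright over the board's middle: flame at (284,272), board edges at columns 226 to 343. I'll lower about 19 mm onto the board.

Request:
jog_arm([
  [[0.01,-0.01,0.08,0,0,0,0.7],[0.01,-0.01,0.14,0,0,0,0.7],[0.01,-0.01,0.16,0,0,0,0.7],[0.01,-0.01,0.17,0,0,0,0.7],[0.01,-0.01,0.18,0,0,0,0.7]],
])

```text
time_s: 12.75
tool_pos: [0.5545, 0.1179, 0.0699]
tool_rot: [180.0, 0.0, 26.1]
force: [0.5, -0.4, -0.3]
grip_width: 0.0367
grasp_force: 10.0
```

Request:
jog_arm([
  [[0,0,0,0,0,0,0.7],[0,0,0,0,0,0,0.7]],
])

```text
time_s: 12.95
tool_pos: [0.5546, 0.1181, 0.0702]
tool_rot: [180.0, -0.0, 26.2]
force: [0.7, -0.5, -0.4]
grip_width: 0.036
grasp_force: 10.0
```

Request:
jog_arm([
  [[0,0,0.01,0,0,0,0.7],[0,0,0.015,0,0,0,0.7],[0,0,0.02,0,0,0,0.7],[0,0,0.02,0,0,0,0.7]],
])

```text
time_s: 13.35
tool_pos: [0.5549, 0.1181, 0.0694]
tool_rot: [179.9, -0.0, 26.1]
force: [-3.2, -0.7, 6.8]
grip_width: 0.0365
grasp_force: 10.0
```

Request:
jog_arm([
  [[0,0,0.005,0,0,0,0.7],[0,0,0.01,0,0,0,0.7],[0,0,0.01,0,0,0,0.7]],
])

```text
time_s: 13.65
tool_pos: [0.555, 0.1182, 0.0691]
tool_rot: [179.9, -0.0, 26.1]
force: [-4.3, -2.1, 11.9]
grip_width: 0.0363
grasp_force: 10.0
```

Request:
jog_arm([
  [[0,0,0,0,0,0,0],[0,0,0,0,0,0,0],[0,0,0,0,0,0,0],[0,0,-0.3,0,0,0,0],[0,0,-0.7,0,0,0,0]],
])

```text
time_s: 14.15
tool_pos: [0.5525, 0.1175, 0.1353]
tool_rot: [-179.9, 0.3, 26.2]
force: [1.0, -1.1, 0.8]
grip_width: 0.0686
grasp_force: 0.0
```

Request:
jog_arm([
  [[0,0,-0.4,0,0,0,0],[0,0,-0.6,0,0,0,0],[0,0,-0.6,0,0,0,0]],
])

```text
time_s: 14.45
tool_pos: [0.5565, 0.1187, 0.2004]
tool_rot: [179.9, -0.3, 26.1]
force: [0.9, 0.2, 1.2]
grip_width: 0.0856
grasp_force: 0.0
```

```bash
cat > tl.py <<'E'
from h import *
c,im,d=shot("wrist","w7.png"); p,Rm,o=pose(); print(p.round(4),o['tool_rot'].round(2),o['qpos'].round(1))
m,P=near(im,c,d,(.56,.117),.041,.056,extra=woodmask(im)); k=max(blobs(m),key=len); print('base',rect(onplane(c,k,.05)))
m,P=near(im,c,d,(.558,.117),.064,.09,r=.05); k=max(blobs(m),key=len); print('tl',fitcircle(onplane(c,k,.07)),np.median(P[...,2][m]))
# frame seen from here
h=woodmask(im); mf=h&(np.hypot(P[...,0]-.413,P[...,1]-.345)<.09)&(P[...,2]>.048)&(P[...,2]<.065)
if mf.sum()>50: print('frame top',rect(P[mf]))
E
python3 tl.py
```

```text
[0.5553 0.1182 0.1981] [ 1.7993e+02 -1.4000e-01  2.6130e+01] [ 19.8  13.1 -39.4  97.1   8.7  72.8 -85.3]
base (array([557.4, 117.5]), array([116.4,  67.6]), 26.1)
tl (array([0.55803621, 0.12068017]), np.float64(0.018008657543166988)) 0.07023099649837522
frame top (array([440.4, 321.5]), array([75.2, 39.3]), 29.8)
```

The tea light stands on the board within about 3 mm of its middle, well inside the frame's clearance. Next is the frame, turning the tool about +137° on the way so the last joint stays in range.

Request:
jog_arm([
  [[-0.02,-0.17,0,0,0,-0.047,0],[-0.04,-0.33,0,0,0,-0.094,0],[-0.05,-0.5,0,0,0,-0.141,0],[-0.07,-0.67,0,0,0,-0.19,0],[-0.07,-0.67,0,0,0,-0.19,0]],
])

```text
time_s: 15.0
tool_pos: [0.5163, 0.1773, 0.1953]
tool_rot: [-179.8, 0.1, 60.6]
force: [-0.6, 1.1, -0.2]
grip_width: 0.0867
grasp_force: 0.0
```

Request:
jog_arm([
  [[0.08,-0.15,0,0,0,-0.047,0],[0.16,-0.3,0,0,0,-0.094,0],[0.24,-0.45,0,0,0,-0.141,0],[0.32,-0.6,0,0,0,-0.19,0],[0.32,-0.6,0,0,0,-0.19,0]],
])

```text
time_s: 15.5
tool_pos: [0.481, 0.2338, 0.1961]
tool_rot: [-179.9, -0.0, 94.6]
force: [0.1, 0.2, 0.4]
grip_width: 0.087
grasp_force: 0.0
```

Request:
jog_arm([
  [[0.15,-0.08,0,0,0,-0.047,0],[0.3,-0.16,0,0,0,-0.094,0],[0.45,-0.24,0,0,0,-0.141,0],[0.6,-0.31,0,0,0,-0.19,0],[0.6,-0.31,0,0,0,-0.19,0]],
])

```text
time_s: 16.0
tool_pos: [0.4461, 0.2906, 0.1964]
tool_rot: [-180.0, -0.1, 128.6]
force: [-0.7, 0.9, -0.2]
grip_width: 0.0865
grasp_force: 0.0
```

Request:
jog_arm([
  [[0.17,0.02,0,0,0,-0.047,0],[0.34,0.04,0,0,0,-0.094,0],[0.5,0.06,0,0,0,-0.141,0],[0.67,0.08,0,0,0,-0.19,0],[0.67,0.08,0,0,0,-0.19,0]],
])

```text
time_s: 16.5
tool_pos: [0.4108, 0.3475, 0.1966]
tool_rot: [180.0, -0.1, 162.7]
force: [-0.5, 0.4, -0.1]
grip_width: 0.0868
grasp_force: 0.0
```

```bash
cat > fr.py <<'E'
from h import *
env.read_camera("wrist"); c,im,d=shot("wrist","w8.png"); p,Rm,o=pose(); print(p.round(4),o['tool_rot'].round(2),o['qpos'].round(1),o['time_s'])
m,P=near(im,c,d,(.413,.345),.05,.066,extra=woodmask(im)); zz=np.median(P[...,2][m]); print(m.sum(),'top z',zz)
k=np.vstack(blobs(m,20)); r=rect(onplane(c,k,zz)); print('frame',r)
q=(onplane(c,k,zz)-p)@Rm*1000; print('tool xy range',q.min(0).round(1),q.max(0).round(1))
cv2.drawContours(im,[b.reshape(-1,1,2) for b in blobs(m,20)],-1,(255,0,0),1); cv2.imwrite('pics/w8m.png',im[:,:,::-1])
delta([*(r[0]/1000),.039],r[2]+180)
E
python3 fr.py
```

```text
[0.4123 0.3456 0.1965] [-1.7993e+02  1.0000e-02  1.6246e+02] [ 14.9  15.8 -65.9 100.5  15.   73.5  17.9] 16.6
2515 top z 0.057998418907857674
frame (array([412.6, 343.6]), array([88.4, 62.1]), -17.6)
tool xy range [-45.  -32.7 138.4] [ 43.3  29.4 138.5]
shift [-0.009 -0.017  1.575] turn [-0.0004  0.      0.0003] t 16.6
```

View pics/w8m.png

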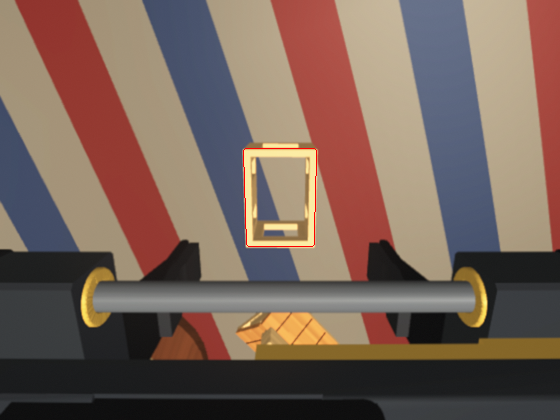

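The frame is at (281,198), 88x62 mm with its top at z=0.058, aligned with the tool to 0.1°. I'll grasp it.

Request:
jog_arm([
  [[-0.01,-0.017,0.4,0,0,0,0],[-0.01,-0.017,0.8,0,0,0,0],[-0.01,-0.017,0.8,0,0,0,0],[-0.01,-0.017,0.8,0,0,0,0]],
])

```text
time_s: 17.0
tool_pos: [0.4122, 0.3443, 0.1172]
tool_rot: [-179.9, -0.0, 162.7]
force: [-0.2, 1.0, 0.6]
grip_width: 0.0873
grasp_force: 0.0
```

Request:
jog_arm([
  [[0,0,0.3,0,0,0,0],[0,0,0.6,0,0,0,0],[0,0,0.78,0,0,0,0],[0,0,0.78,0,0,0,0.2],[0,0,0.78,0,0,0,0.4]],
])

```text
time_s: 17.5
tool_pos: [0.4124, 0.3461, 0.0405]
tool_rot: [179.9, 0.1, 162.9]
force: [1.1, 0.5, 0.0]
grip_width: 0.0778
grasp_force: 0.0
```

Request:
jog_arm([
  [[0,0,0,0,0,0,0.4],[0,0,0,0,0,0,0.4],[0,0,0,0,0,0,0.4],[0,0,0,0,0,0,0.4],[0,0,0,0,0,0,0.4]],
], grip_force=20)

```text
time_s: 18.0
tool_pos: [0.4123, 0.3456, 0.0403]
tool_rot: [180.0, 0.1, 162.9]
force: [-1.1, -2.5, 6.3]
grip_width: 0.0616
grasp_force: 20.0
```

Request:
jog_arm([
  [[0,0,-0.2,0,0,0,0.4],[0,0,-0.5,0,0,0,0.4],[0,0,-0.9,0,0,0,0.4],[0,0,-1,0,0,0,0.4],[0,0,-1,0,0,0,0.4]],
])

```text
time_s: 18.5
tool_pos: [0.4125, 0.3461, 0.1407]
tool_rot: [179.9, 0.2, 162.9]
force: [-0.2, 0.0, -0.7]
grip_width: 0.0615
grasp_force: 20.0
```

```bash
cat > inh.py <<'E'
from h import *
env.read_camera("wrist"); c,im,d=shot("wrist","w9.png"); p,Rm,o=pose(); print(p.round(4),o['tool_rot'].round(2),o['grip_width'],o['time_s'])
P=(cloud(c,cv2.medianBlur(d,5))-p)@Rm
m=woodmask(im)&(abs(P[...,2]+.021)<.006)&(abs(P[...,1])<.045)&(P[...,0]>-.01)&(P[...,0]<.06)
print(m.sum(),'front x',np.percentile(P[m],[98,99.5],axis=0)*1000,'z',np.median(P[m][:,2]))
E
python3 inh.py
```

```text
[0.4112 0.3445 0.138 ] [-1.7992e+02 -2.0000e-02  1.6292e+02] 0.061680709103954276 18.6
5039 front x [[ 42.53010022  32.45325046 -15.41200172]
 [ 42.5970931   32.90980831 -15.11275606]] z -0.018911273730870475
```

Request:
jog_arm([
  [[-0.25,-0.2,-0.1,0,0,0,0.4],[-0.5,-0.4,-0.2,0,0,0,0.4],[-0.7,-0.6,-0.2,0,0,0,0.4],[-0.7,-0.6,-0.2,0,0,0,0.4]],
])

```text
time_s: 19.0
tool_pos: [0.4628, 0.262, 0.1569]
tool_rot: [-179.8, -0.1, 162.5]
force: [0.1, -0.4, -0.6]
grip_width: 0.0623
grasp_force: 20.0
```

Request:
jog_arm([
  [[-0.25,-0.2,0,0,0,0,0.4],[-0.5,-0.4,0,0,0,0,0.4],[-0.7,-0.6,0,0,0,0,0.4],[-0.7,-0.6,0,0,0,0,0.4]],
])

```text
time_s: 19.4
tool_pos: [0.5114, 0.1847, 0.1567]
tool_rot: [-179.8, -0.1, 162.6]
force: [0.1, -0.8, -2.0]
grip_width: 0.0619
grasp_force: 20.0
```

Request:
jog_arm([
  [[-0.2,-0.15,0,0,0,-0.047,0.4],[-0.4,-0.3,0,0,0,-0.094,0.4],[-0.6,-0.45,0,0,0,-0.141,0.4],[-0.66,-0.55,0,0,0,-0.188,0.4],[-0.66,-0.55,0,0,0,-0.235,0.4]],
])

```text
time_s: 19.9
tool_pos: [0.5567, 0.116, 0.1571]
tool_rot: [179.9, -0.2, -154.6]
force: [-1.3, -0.7, -0.8]
grip_width: 0.0615
grasp_force: 20.0
```

Request:
jog_arm([
  [[0,0,0,0,0,-0.005,0.4],[0,0,0,0,0,-0.005,0.4]],
])

```text
time_s: 20.1
tool_pos: [0.556, 0.1187, 0.158]
tool_rot: [179.9, -0.1, -153.9]
force: [0.7, -0.3, -1.3]
grip_width: 0.0624
grasp_force: 20.0
```

```bash
cat > over.py <<'E'
from h import *
import sys
n,zb,dz=sys.argv[1],float(sys.argv[2]),float(sys.argv[3]) # plane of part below, top of held part in tool z
for i in range(3): c,im,d=shot("wrist",n+".png"); p,Rm,o=pose(); print(p.round(4),o['tool_rot'].round(2))
print(o['grip_width'],o['time_s'])
W=cloud(c,cv2.medianBlur(d,5)); P=(W-p)@Rm
m=woodmask(im)&(abs(W[...,2]-zb)<.007)&(abs(P[...,1])<.06)&(P[...,0]<.09)&(P[...,0]>-.03)
k=np.argwhere(m)[:,::-1]; q=(onplane(c,k,zb)-p)@Rm*1000
print('below: xmax',np.percentile(q[:,0],[99,99.8]).round(1))
for a in(20,30,40,50):
    s=abs(q[:,0]-a)<1.5
    if s.sum()>8: print('x',a,'y',q[s,1].min().round(1),q[s,1].max().round(1))
h=woodmask(im)&(abs(P[...,2]-dz)<.005)&(abs(P[...,1])<.06)&(P[...,0]>-.02)
if h.sum(): q=(onplane(c,np.argwhere(h)[:,::-1],p[2]-dz)-p)@Rm*1000; print('held: xmax',np.percentile(q[:,0],99.8).round(1),'y',np.percentile(q[:,1],[.2,99.8]).round(1))
im[m]=im[m]//2+[0,127,0]; im[h]=im[h]//2+[127,0,0]; cv2.imwrite(f'pics/{n}m.png',im[:,:,::-1])
E
python3 over.py w10 .05 -.019
```

```text
[0.5562 0.1187 0.1583] [ 1.7994e+02 -6.0000e-02 -1.5392e+02]
[0.5564 0.1185 0.1586] [ 1.7998e+02 -4.0000e-02 -1.5390e+02]
[0.5566 0.1184 0.1588] [ 1.8000e+02 -2.0000e-02 -1.5389e+02]
0.06174096004370143 20.25
below: xmax [59.9 60. ]
x 30 y -36.7 33.2
x 40 y -34.8 32.2
x 50 y -35.2 31.9
held: xmax 43.4 y [-29.8  32. ]
```

View pics/w10m.png

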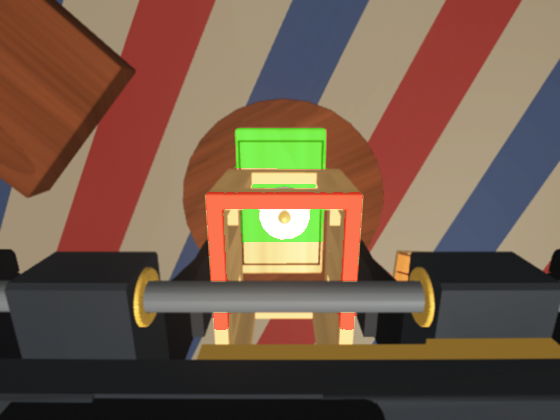

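The frame (red) is held square above the board (green), and the tea light shows inside it at (284,217). Corrections are about 1 to 2 mm, then I lower.

Request:
jog_arm([
  [[0.012,-0.018,0.1,0,0,0,0.4],[0.012,-0.018,0.3,0,0,0,0.4],[0.012,-0.018,0.5,0,0,0,0.4],[0.012,-0.018,0.6,0,0,0,0.4],[0.012,-0.018,0.64,0,0,0,0.4]],
])

```text
time_s: 20.75
tool_pos: [0.556, 0.1152, 0.0936]
tool_rot: [180.0, -0.1, -153.9]
force: [-0.3, 0.3, -1.0]
grip_width: 0.0618
grasp_force: 20.0
```

Request:
jog_arm([
  [[0,0,0,0,0,0,0.4],[0,0,0.01,0,0,0,0.4],[0,0,0.02,0,0,0,0.4],[0,0,0.03,0,0,0,0.4],[0,0,0.03,0,0,0,0.4]],
])

```text
time_s: 21.25
tool_pos: [0.557, 0.1154, 0.0922]
tool_rot: [-180.0, 0.0, -153.9]
force: [0.2, 0.5, -1.2]
grip_width: 0.0618
grasp_force: 20.0
```

Request:
jog_arm([
  [[-0.002,0.006,0.01,0,0,0,0.4],[-0.002,0.006,0.015,0,0,0,0.4],[-0.002,0.006,0.02,0,0,0,0.4],[-0.002,0.006,0.02,0,0,0,0.4]],
])

```text
time_s: 21.65
tool_pos: [0.5567, 0.1161, 0.0904]
tool_rot: [-180.0, -0.0, -153.9]
force: [-2.1, -0.6, 3.4]
grip_width: 0.062
grasp_force: 20.0
```

Request:
jog_arm([
  [[0,0,0.005,0,0,0,0.4],[0,0,0.01,0,0,0,0.4],[0,0,0.01,0,0,0,0.4]],
])

```text
time_s: 21.95
tool_pos: [0.5567, 0.1162, 0.0903]
tool_rot: [-180.0, -0.0, -153.9]
force: [-5.6, -3.0, 10.6]
grip_width: 0.0623
grasp_force: 20.0
```

Request:
jog_arm([
  [[0,0,0,0,0,0,0],[0,0,0,0,0,0,0],[0,0,0,0,0,0,0],[0,0,-0.3,0,0,0,0],[0,0,-0.7,0,0,0,0]],
])

```text
time_s: 22.45
tool_pos: [0.5552, 0.1155, 0.1577]
tool_rot: [179.9, -0.2, -153.8]
force: [0.5, -0.1, 1.3]
grip_width: 0.0855
grasp_force: 0.0
```

Request:
jog_arm([
  [[0,0,-0.4,0,0,0,0],[0,0,-0.8,0,0,0,0],[0,0,-0.8,0,0,0,0]],
])

```text
time_s: 22.75
tool_pos: [0.5594, 0.1177, 0.2443]
tool_rot: [-179.9, 0.5, -153.9]
force: [-0.1, 0.0, -0.0]
grip_width: 0.0873
grasp_force: 0.0
```

```bash
python3 - <<'E'
from h import *
for i in range(2): c,im,d=shot("wrist","w11.png")
p,Rm,o=pose(); print(p.round(4),o['tool_rot'].round(2),o['qpos'].round(1),o['time_s'])
m,P=near(im,c,d,(.557,.117),.1,.116,extra=woodmask(im)); k=np.vstack(blobs(m,20)); zz=np.median(P[...,2][m]); print('frame',zz,rect(onplane(c,k,zz)))
m,_=near(im,c,d,(.557,.117),.043,.058,extra=woodmask(im)); k=np.argwhere(m)[:,::-1]; print('base',rect(onplane(c,k,.05)))
m,P=near(im,c,d,(.557,.117),.065,.09,r=.02); m&=im.min(2)>190; k=max(blobs(m,20),key=len); print('tl',fitcircle(onplane(c,k,.07)))
E
```

```text
[0.5572 0.1161 0.2396] [-1.7994e+02  8.0000e-02 -1.5387e+02] [ 43.1  21.6 -71.   93.   20.7  80.2  85.9] 22.85
frame 0.10802745375069633 (array([558. , 117.4]), array([88.4, 62. ]), 26.0)
base (array([555.6, 116.3]), array([115.8,  68.8]), 26.1)
tl (array([0.55643869, 0.11919089]), np.float64(0.01767179495257545))
```

View pics/w11.png

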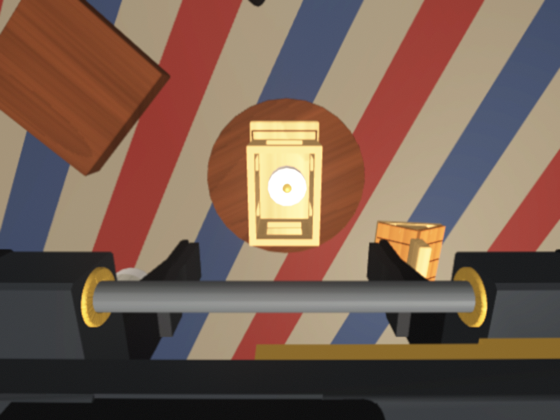

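The frame stands square on the board around the tea light at (285,190). Next is the roof, seen at (410,250).

Request:
jog_arm([
  [[-0.2,0.25,0,0,0,0,0],[-0.4,0.5,0,0,0,0,0],[-0.57,0.72,0,0,0,0,0],[-0.57,0.72,0,0,0,0,0]],
])

```text
time_s: 23.25
tool_pos: [0.5742, 0.2105, 0.2372]
tool_rot: [179.8, -0.1, -153.5]
force: [-0.4, 0.5, -0.5]
grip_width: 0.0871
grasp_force: 0.0
```

Request:
jog_arm([
  [[-0.2,0.25,0.1,0,0,0,0],[-0.4,0.5,0.2,0,0,0,0],[-0.57,0.72,0.3,0,0,0,0],[-0.57,0.72,0.3,0,0,0,0]],
])

```text
time_s: 23.65
tool_pos: [0.5932, 0.2985, 0.2056]
tool_rot: [179.8, -0.3, -153.5]
force: [-0.5, 0.2, 0.7]
grip_width: 0.0874
grasp_force: 0.0
```

```bash
cat > rf.py <<'E'
from h import *
for i in range(2): c,im,d=shot("wrist","w12.png")
p,Rm,o=pose(); print(p.round(4),o['tool_rot'].round(2),o['qpos'].round(1),o['time_s'])
m,P=near(im,c,d,(.596,.296),.045,.07); zz=np.median(P[...,2][m]); k=max(blobs(m,20),key=len); r=rect(onplane(c,k,zz)); print('bar',zz,r)
m2,_=near(im,c,d,(.596,.296),.004,.07); print('whole',rect(P[m2]))
cv2.drawContours(im,[k.reshape(-1,1,2)],-1,(255,0,0),1); cv2.imwrite('pics/w12m.png',im[:,:,::-1])
delta([*(r[0]/1000),.05],r[2]+180)
E
python3 rf.py
```

```text
[0.595  0.2949 0.2073] [-1.7997e+02 -1.7000e-01 -1.5380e+02] [ 14.   34.5 -62.9  81.5  30.5  82.6  67.6] 23.75
bar 0.05612582018338774 (array([593.7, 299.3]), array([90.3, 13.9]), 23.1)
whole (array([594.9, 299.8]), array([108.9,  80.2]), 23.1)
shift [-0.013  0.046  1.573] turn [-0.0002 -0.001   0.0172] t 23.75
```

View pics/w12m.png

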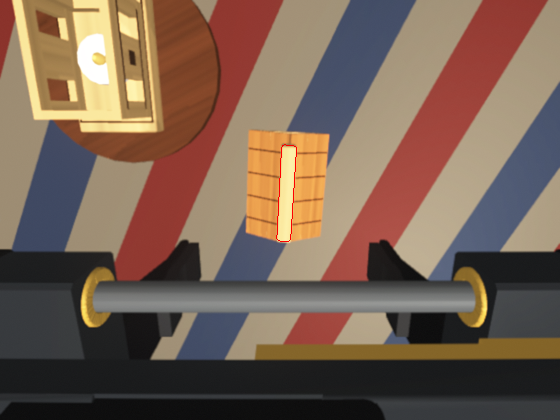

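The bar is at (286,193), 90x14 mm with its top at z=0.056 and yaw 23.1°. I'll grasp it across the 14 mm.

Request:
jog_arm([
  [[-0.013,0.042,0.3,0,0,0.017,0],[-0.013,0.042,0.7,0,0,0.017,0],[-0.013,0.042,0.8,0,0,0.017,0],[-0.013,0.042,0.8,0,0,0.017,0]],
])

```text
time_s: 24.15
tool_pos: [0.5947, 0.2971, 0.1274]
tool_rot: [-179.9, -0.2, -157.0]
force: [0.6, 0.5, -0.1]
grip_width: 0.0867
grasp_force: 0.0
```

Request:
jog_arm([
  [[0,0,0.3,0,0,0,0.3],[0,0,0.5,0,0,0,0.3],[0,0,0.7,0,0,0,0.3],[0,0,0.76,0,0,0,0.3],[0,0,0.76,0,0,0,0.5]],
], grip_force=25)

```text
time_s: 24.65
tool_pos: [0.5946, 0.2995, 0.0522]
tool_rot: [-180.0, -0.1, -156.9]
force: [0.2, -0.6, 0.7]
grip_width: 0.0595
grasp_force: 0.0
```

```bash
python3 - <<'E'
from h import *
for i in range(2): c,im,d=shot("wrist","w13.png")
p,Rm,o=pose(); print(p.round(4),o['tool_rot'].round(2),o['grip_width'],o['force'].round(1),o['time_s'])
delta([.5937,.2993,.0505],203.1)
E
```

```text
[0.5953 0.3004 0.0539] [ 1.7998e+02  6.0000e-02 -1.5691e+02] 0.05257054805162249 [0.1 0.5 0.3] 24.75
shift [ 0.02  -0.004  0.034] turn [ 0.0001  0.0004 -0.0001] t 24.75
```

Now I close with time to spare, then lift slowly.

Request:
jog_arm([
  [[0.01,0,0.02,0,0,0,0.9],[0.01,0,0.02,0,0,0,0.95],[0.01,0,0.02,0,0,0,0.95],[0.01,0,0.02,0,0,0,0.95],[0.01,0,0.02,0,0,0,0.95]],
], grip_force=25)

```text
time_s: 25.25
tool_pos: [0.5941, 0.2995, 0.0512]
tool_rot: [-180.0, 0.0, -156.9]
force: [-0.7, 0.4, 0.7]
grip_width: 0.0139
grasp_force: 25.0
```

Request:
jog_arm([
  [[0,0,0,0,0,0,0.95],[0,0,0,0,0,0,0.95],[0,0,0,0,0,0,0.95],[0,0,0,0,0,0,0.95],[0,0,0,0,0,0,0.95]],
])

```text
time_s: 25.75
tool_pos: [0.5941, 0.2994, 0.0512]
tool_rot: [-180.0, 0.0, -156.9]
force: [-0.1, -0.3, 1.8]
grip_width: 0.0138
grasp_force: 25.0
```

Request:
jog_arm([
  [[0,0,-0.2,0,0,0,0.95],[0,0,-0.5,0,0,0,0.95],[0,0,-0.8,0,0,0,0.95],[0,0,-1,0,0,0,0.95],[0,0,-1,0,0,0,0.95]],
])

```text
time_s: 26.25
tool_pos: [0.5952, 0.3012, 0.1553]
tool_rot: [180.0, 0.3, -156.9]
force: [0.4, 0.4, -1.4]
grip_width: 0.0135
grasp_force: 25.0
```

Request:
jog_arm([
  [[0,0,-0.3,0,0,0,0.95],[0,0,-0.6,0,0,0,0.95],[0,0,-0.6,0,0,0,0.95]],
])

```text
time_s: 26.55
tool_pos: [0.595, 0.3011, 0.2145]
tool_rot: [179.9, 0.3, -156.9]
force: [0.2, 0.6, -2.0]
grip_width: 0.0135
grasp_force: 25.0
```

Request:
jog_arm([
  [[0.17,-0.25,0,0,0,0,0.95],[0.35,-0.5,0,0,0,0,0.95],[0.52,-0.765,0,0,0,0,0.95],[0.52,-0.765,0,0,0,0,0.95]],
])

```text
time_s: 26.95
tool_pos: [0.5765, 0.202, 0.2084]
tool_rot: [-179.8, -0.3, -157.3]
force: [0.9, -1.6, -1.5]
grip_width: 0.014
grasp_force: 25.0
```

Request:
jog_arm([
  [[0.17,-0.25,0,0,0,0,0.95],[0.35,-0.5,0,0,0,-0.016,0.95],[0.52,-0.765,0,0,0,-0.016,0.95],[0.52,-0.765,0,0,0,-0.016,0.95]],
])

```text
time_s: 27.35
tool_pos: [0.5581, 0.1118, 0.2089]
tool_rot: [-179.9, -0.3, -154.5]
force: [0.1, -0.9, -2.2]
grip_width: 0.0136
grasp_force: 25.0
```

```bash
cat > ov2.py <<'E'
from h import *
for i in range(3): c,im,d=shot("wrist","w14.png"); p,Rm,o=pose(); print(p.round(4),o['tool_rot'].round(2))
print(o['grip_width'],o['time_s'],o['qpos'].round(1))
W=cloud(c,d); P=(W-p)@Rm
# roof plate: z tool from +0.043..0.051 ; bar top ~ -0.005
b=(abs(P[...,2]+.005)<.004)&(abs(P[...,1])<.012)&(P[...,0]>.0)&(P[...,0]<.06); k=np.argwhere(b)[:,::-1]
q=(onplane(c,k,p[2]+.005)-p)@Rm*1000; print('bar xmax',np.percentile(q[:,0],99).round(1),'y',np.percentile(q[:,1],[1,99]).round(1))
for nm,zb in(('frame',.108),('base',.05)):
    m=woodmask(im)&(abs(W[...,2]-zb)<.006)&(abs(P[...,1])<.06)&(P[...,0]<.1)&(P[...,0]>0)
    if m.sum()>10: q=(onplane(c,np.argwhere(m)[:,::-1],zb)-p)@Rm*1000; print(nm,m.sum(),'xmax',np.percentile(q[:,0],99).round(1),'y',np.percentile(q[:,1],[1,99]).round(1))
delta([.558,.1174,.160],206.05)
E
python3 ov2.py
```

```text
[0.5581 0.1147 0.2093] [-1.7996e+02 -1.5000e-01 -1.5432e+02]
[0.5579 0.117  0.2098] [ 1.7997e+02 -8.0000e-02 -1.5416e+02]
[0.5579 0.1185 0.2102] [ 1.7994e+02 -4.0000e-02 -1.5403e+02]
0.013885056595125471 27.5 [ 41.9  23.2 -69.9  95.1  22.2  77.6  84.5]
bar xmax 45.2 y [-10.   10.4]
base 1531 xmax 60.9 y [-34.7  31.7]
shift [ 0.003 -0.011  0.502] turn [ 0.0004 -0.0002 -0.0004] t 27.5
```

View pics/w14.png

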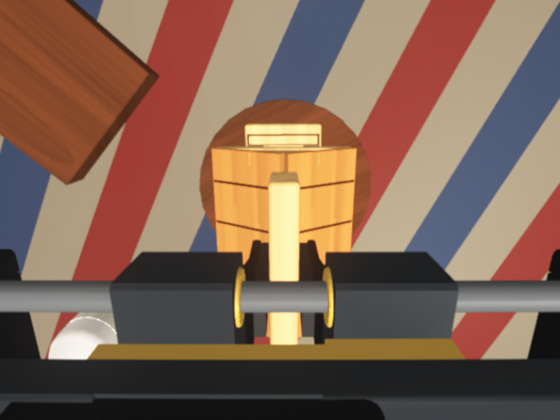

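The roof hangs square over the frame, with the bar at column 285 and the board edge showing at row 125. I'll lower it with about 1 mm of correction.

Request:
jog_arm([
  [[0.012,-0.012,0.1,0,0,0,0.95],[0.012,-0.012,0.25,0,0,0,0.95],[0.012,-0.012,0.38,0,0,0,0.95],[0.012,-0.012,0.44,0,0,0,0.95],[0.012,-0.012,0.44,0,0,0,0.95]],
])

```text
time_s: 28.0
tool_pos: [0.5568, 0.1165, 0.1654]
tool_rot: [179.9, -0.1, -154.0]
force: [0.6, 0.3, -1.9]
grip_width: 0.0138
grasp_force: 25.0
```

Request:
jog_arm([
  [[0,0,0.01,0,0,0,0.95],[0,0,0.02,0,0,0,0.95],[0,0,0.03,0,0,0,0.95],[0,0,0.03,0,0,0,0.95]],
])

```text
time_s: 28.4
tool_pos: [0.5579, 0.1163, 0.1642]
tool_rot: [-180.0, 0.0, -154.0]
force: [-0.8, 0.0, -1.5]
grip_width: 0.0136
grasp_force: 25.0
```

Request:
jog_arm([
  [[0,0,0.01,0,0,0,0.95],[0,0,0.02,0,0,0,0.95],[0,0,0.03,0,0,0,0.95],[0,0,0.03,0,0,0,0.95]],
])

```text
time_s: 28.8
tool_pos: [0.5577, 0.1163, 0.1609]
tool_rot: [-180.0, -0.0, -154.0]
force: [0.5, -0.6, -1.6]
grip_width: 0.0138
grasp_force: 25.0
```

Request:
jog_arm([
  [[0,0,0.005,0,0,0,0.95],[0,0,0.01,0,0,0,0.95],[0,0,0.015,0,0,0,0.95],[0,0,0.015,0,0,0,0.95]],
])

```text
time_s: 29.2
tool_pos: [0.5577, 0.1164, 0.1594]
tool_rot: [-180.0, -0.0, -154.0]
force: [-0.2, -0.5, -1.9]
grip_width: 0.014
grasp_force: 25.0
```

Request:
jog_arm([
  [[0,0,0.005,0,0,0,0.95],[0,0,0.01,0,0,0,0.95],[0,0,0.015,0,0,0,0.95],[0,0,0.015,0,0,0,0.95]],
])

```text
time_s: 29.6
tool_pos: [0.5578, 0.1165, 0.1591]
tool_rot: [-180.0, -0.0, -154.0]
force: [-2.7, -1.0, 5.8]
grip_width: 0.0133
grasp_force: 25.0
```

Request:
jog_arm([
  [[0,0,0,0,0,0,0.3],[0,0,0,0,0,0,0.3],[0,0,0,0,0,0,0.3],[0,0,0,0,0,0,0.3],[0,0,0,0,0,0,0.3]],
])

```text
time_s: 30.1
tool_pos: [0.5578, 0.1164, 0.1579]
tool_rot: [180.0, -0.0, -154.0]
force: [-1.0, 0.2, 1.0]
grip_width: 0.0457
grasp_force: 0.0
```

Request:
jog_arm([
  [[0,0,-0.3,0,0,0,0.3],[0,0,-0.6,0,0,0,0.3],[0,0,-1,0,0,0,0.3],[0,0,-1,0,0,0,0.3]],
])

```text
time_s: 30.5
tool_pos: [0.5601, 0.118, 0.2631]
tool_rot: [-179.9, 0.5, -154.0]
force: [0.6, 1.5, 1.0]
grip_width: 0.0608
grasp_force: 0.0
```

```bash
python3 - <<'E'
from h import *
for i in range(2): c,im,d=shot("wrist","w15.png")
p,Rm,o=pose(); print(p.round(4),o['tool_rot'].round(2),o['grip_width'],o['time_s'])
for nm,lo,hi,zz in(('bar',.158,.17,.164),('base',.043,.057,.05)):
    m,P=near(im,c,d,(.557,.117),lo,hi,extra=woodmask(im))
    if m.sum()>20:
        q=onplane(c,np.argwhere(m)[:,::-1],zz); print(nm,np.median(P[...,2][m]).round(4),rect(q)); t=(q-p)@Rm*1000; print('  tool',np.percentile(t,[1,99],axis=0).round(1)[:,:2].tolist())
m,P=near(im,c,d,(.557,.117),.112,.172); print('roof',rect(P[m]))
c,im,d=shot("scene","s15.png"); cv2.imwrite('pics/s15c.png',cv2.resize(im[90:250,240:430,::-1],None,fx=3.5,fy=3.5,interpolation=cv2.INTER_CUBIC))
E
```

```text
[0.5582 0.1166 0.2587] [-1.7995e+02  8.0000e-02 -1.5404e+02] 0.06055859921593759 30.6
bar 0.1641 (array([557.5, 116.8]), array([89.1, 13.9]), 25.7)
  tool [[-43.0, -6.1], [44.5, 7.6]]
base 0.0502 (array([508.1,  92.7]), array([70.9, 10. ]), -64.1)
  tool [[50.8, -32.6], [60.8, 34.0]]
roof (array([558.4, 117.3]), array([109. ,  80.3]), 26.0)
```

View pics/s15c.png

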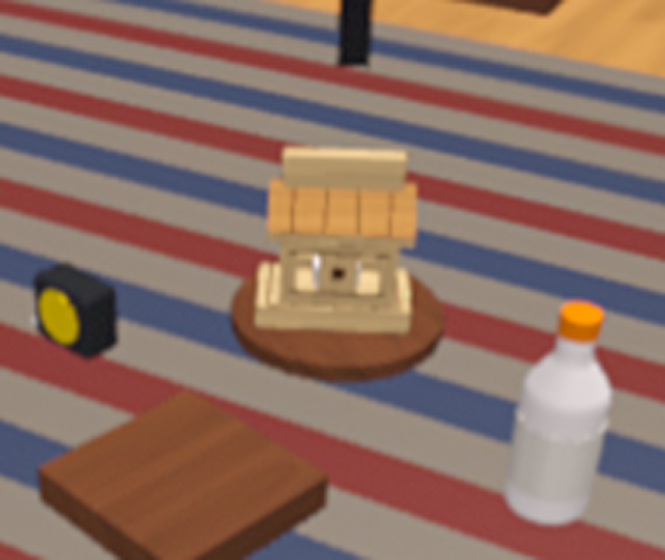

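The lantern stands complete and square on the round stand, the roof is within 1 mm of the frame, and the bottle and tape measure still stand where they were. I'm handing in.

```bash
python3 -c "
from cell import env
print(env.sign_off())"
```

```text
the job is handed in; nothing more can be done
None
```

The lantern is assembled on the round stand in the order asked (base, tea light, frame, roof) and handed in at about 31 s; each part measured within about 3 mm of the centre of the one below, and the tape measure and glue bottle were not touched.

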